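# Put the corked test tubes in order of length

### The arm

A 6-joint arm with a two-finger parallel gripper is mounted at the origin on the work surface. World frame = base frame: x ahead of the robot, y to its left, z up, the work surface at z = 0. Lengths are in mm, angles in degrees, forces in N, time in s.
With the tool pointing down it reaches from about 200 to 875 mm from the base axis. Payload 3.4 kg.
Tool frame: the origin (TCP) lies between the finger pads; the fingertips stand 8 mm ahead of it and the grasp point (between the pads) lies 11 mm behind it; z points along the fingers, y is the direction in which the jaws open and shut (so a half turn about z gives the same grasp; the last joint's range is limited). The gripper opens to 94 mm and grips with 3 to 60 N. Pads are 16 mm wide; open, the fingers measure 119 mm over their backs; the gripper's body (75 mm by 177 mm) begins 78 mm behind the grasp point.
Start: joints at [59.473, 15.808, 86.224, -0, 77.962, -6.933], TCP at [230.17, 526.96, 213.493] pointing down, gripper open.
Joint ranges: [-165.64, 165.64], [-43.16, 119.46], [12.63, 154.43], [-67.54, 247.53], [6.08, 155.33], [-154.97, 154.97]. Speed limits (degrees/s): [147.25, 147.25, 180, 180, 180, 180].

### API

Orientations are given as [roll, pitch, yaw] about the fixed x, y, z axes, in that order (R = Rz(yaw) Ry(pitch) Rx(roll)).
In Python, from workcell import monitor, viewer, job gives the robot as it stands.
- The arm moves only by the shell command python3 -m pendant 'ROWS' [FORCE]. ROWS is JSON, one flat list of numbers, 7 for each row, row after row: the turn, a rotation vector about the tool's x, y, z in degrees, then the shift along the tool's x, y, z in cm, then the finger opening in cm, from 0 to 9.4. In form: [ax, ay, az, dx, dy, dz, gripper, ax, ay, az, dx, dy, dz, gripper, ...]. A call has 1 to 8 rows; each row is the pose to reach, as a shift and turn from the pose commanded when the call began, along the tool's axes at that moment; what a row does not reach only later rows make up. A row lasts 1/8 s, in which the tool goes at most 62.5 mm and 10.7 degrees, less where a joint would pass 70% of its speed; a pose out of reach is approached as far as the arm can. A call with a gripper value outside its range is refused whole. The fingers move at their own pace and stop on an object; FORCE is the grip in N (left out, the last holds). Time passes only in rows, so rows that repeat a pose let the fingers close. It gives the time, the measured TCP pose, the force and the opening at its end, in the units of the state.
- monitor.sense(): the state, without advancing time (a new reading comes with each control period).
- viewer.camera(name): name is "scene" or "top" or "wrist"; returns the picture (400x640x3 uint8, blue, green, red); there is no depth.
- viewer.camera_info(name): a dict with "vertical_fov" (degrees; the focal length in pixels is half the picture's height over the tangent of half this angle, whatever the lens; pixels are square), "cx", "cy" (the principal point, pixels), "R" (3x3) and "t" (3): a world point X has camera coordinates R X + t. Camera axes: x right, y down, z forward; pixel columns grow to the right and rows downward; lengths in mm; the calibration is good to about 2 mm. A picture is of the moment at which its call begins: read the wrist's pose just before it. camera_info takes no time and is no camera call; for the wrist camera it gives the pose at the moment of the call.
- job.sign_off(): hands the job in, once; it reports no verdict.
The state is a dict: "time_s": time; "joint_pos": joint angles; "joint_vel": joint speeds; "joint_torque": joint torques, N m; "tool_pos": TCP position; "tool_rot": TCP orientation; "ft_force": force on the tool from outside, world axes, zero at the start; "wrist_torque": the same for the moment, N m; "gripper_width": opening from 0.0 (shut) to 1.0 (fully open).
Only numpy, scipy, OpenCV 4.12 (cv2) and the standard library are available. Lean on these libraries where they do the work, as an engineer would, in place of code of your own. Each camera call takes 0.05 s, during which the arm holds its last target. There are 200 camera calls.

### The job

Put the three corked test tubes into the wooden block in order of length: the longest in the hole next to the upright draining peg, the middle one in the middle hole and the shortest in the hole farthest from the peg, each standing fully down in its hole. Keep the tubes upright and never let one drop; any free hole may be used to park one. Leave everything else on the bench where it is, including the two tubes without a cork in the white holder.

Things in the scene. Friction and masses are not known exactly. Their poses are not given: they have to be found in the camera images.
- tube_long: longest of the three corked test tubes: clear glass cylinder 18 mm in diameter, 152 mm long over all, the top 14 mm being a brown cork of the same diameter; foot rounded. Origin at the centre of the foot (underside), z along the tube to the cork. 30 g or so.
- tube_mid: middle of the three corked test tubes: clear glass cylinder 18 mm in diameter, 132 mm long over all, the top 14 mm being a brown cork of the same diameter; foot rounded. Origin at the centre of the foot (underside), z along the tube to the cork. 30 g or so.
- tube_short: shortest of the three corked test tubes: clear glass cylinder 18 mm in diameter, 112 mm long over all, the top 14 mm being a brown cork of the same diameter; foot rounded. Origin at the centre of the foot (underside), z along the tube to the cork. 30 g or so.
- block: wooden test-tube block, fixed, 60 (x) x 220 (y) x 60 (z) mm, with a row of three round blind holes 20.5 mm wide and 45 mm deep (floor 15 mm above the bench), 50 mm apart along its y axis at y = +35, -15 and -65 mm, and an upright wooden draining peg at y = +85 mm. Origin at the centre of its underside.
- block_hole0 (a point): centre of the mouth of the block's hole next to the peg (for the longest tube), on the block's top face, 60 mm above the bench; z up
- block_hole1 (a point): centre of the mouth of the block's middle hole (for the middle tube), 60 mm above the bench; z up
- block_hole2 (a point): centre of the mouth of the block's hole farthest from the peg (for the shortest tube), 60 mm above the bench; z up
- peg_top (a point): top of the block's draining peg, a wooden dowel 10 mm in diameter, 90 mm tall, its top 150 mm above the bench
- holder: white plastic tube holder, fixed, 56 (x) x 240 (y) x 60 (z) mm, with a row of four holes 20.5 mm wide at y = +75, +25, -25 and -75 mm; tubes stand on its floor 15 mm above the bench, guided by two perforated plates (15-25 and 48-60 mm above the bench). Origin at the centre of its underside. It starts with the longest tube, open tube and bulb tube.
- open_tube: bystander in the holder: open glass tube without cork, 18 mm in diameter, 100 mm long; origin at the centre of its foot
- bulb_tube: bystander in the holder: glass tube 18 mm in diameter with a black rubber dropper bulb, 132 mm long over all; origin at the centre of its foot
- wash_bottle: bystander: white plastic wash bottle, 60 mm in diameter, shoulder 118 mm high, cap to 138 mm; a thin spout bends over at 187 mm high and reaches 54 mm along its x axis. Origin at the centre of its underside
- reagent_bottle: bystander: small amber bottle with black cap, 30 mm in diameter, 62 mm high; origin at the centre of its underside
- shaker: bystander: round paper shaker with a white perforated top, 57 mm in diameter, 96 mm high; origin at the centre of its underside
- dish: bystander: white porcelain dish, 90 mm in diameter, 35 mm high; origin at the centre of its underside
- cylinder: bystander: measuring cylinder, 25 mm in diameter on a white foot 54 mm wide, 159 mm high; origin at the centre of its underside
- spoon: bystander: steel spoon 150 mm long lying along its x axis

How it is judged:
By the outcome, as a careful person would: the job done as asked, in the order asked, and still so for the second after the job is handed in, with the robot touching nothing.
It also fails if it takes over 72 s, if anything falls off the work surface, if the arm or the gripper's body presses on something with over 40 N, if the wrist force passes 120 N, or if a joint passes its speed limit or range.

## Working session

There is one attempt and no reset: what is moved stays moved. The work goes in short steps, Python scripts to look and compute and a shell command to move; the robot and the scene stay as the last step left them, time stands still between calls to the robot, and variables do not carry over. Pictures are saved under pics/ and viewed, about 8 in all and at most 12, crops included, and the job is handed in when it is done.

```bash
mkdir -p pics
cat > h.py <<'E'
import numpy as np, cv2
from workcell import monitor, viewer, job
def cam(n):
    i=viewer.camera_info(n); f=200/np.tan(np.radians(i["vertical_fov"])/2)
    return f,i["cx"],i["cy"],np.array(i["R"]),np.array(i["t"])
def w(n,u,v,z,c=None):
    f,cx,cy,R,t=c or cam(n); d=R.T@np.array([(u-cx)/f,(v-cy)/f,1]); o=-R.T@t
    return o+d*(z-o[2])/d[2]
def p(n,X,c=None):
    f,cx,cy,R,t=c or cam(n); q=R@np.array(X,float)+t; return cx+f*q[0]/q[2],cy+f*q[1]/q[2]
E
python3 - <<'E'
from h import *
for n in("scene","top"):
    cv2.imwrite(f"pics/{n}0.png",viewer.camera(n)); c=cam(n); print(n,c[:3],-c[3].T@c[4])
s=monitor.sense();print(s)
E
```

```text
scene (np.float64(444.23338190638003), 325.59857760066916, 191.86313181524923) [1196.94821996  268.93746024  617.46078397]
top (np.float64(386.99109291180986), 313.94719509532126, 199.84608899444197) [4.83302759e+02 4.88119716e-01 1.05968895e+03]
{'time_s': 0.1, 'joint_pos': array([ 5.94713856e+01,  1.58436439e+01,  8.62829931e+01, -2.08414369e-03,
        7.79619616e+01, -6.93248300e+00]), 'joint_vel': array([ 0.02239084, -0.15551767, -0.11179377, -0.01966369,  0.06125331,
       -0.04467651]), 'joint_torque': array([ 2.54879793e-03, -4.05456734e+01, -2.37781191e+01,  7.05410773e-02,
        2.98690412e-02, -3.45333797e-05]), 'tool_pos': array([229.94715261, 526.5232033 , 212.72934668]), 'tool_rot': array([-1.79911803e+02, -8.67106289e-03,  1.56404298e+02]), 'ft_force': array([0.55740018, 0.07362493, 0.28971917]), 'wrist_torque': array([-0.03722898, -0.03630773, -0.01741613]), 'gripper_width': 1.0017293912968}
```

View pics/scene0.png

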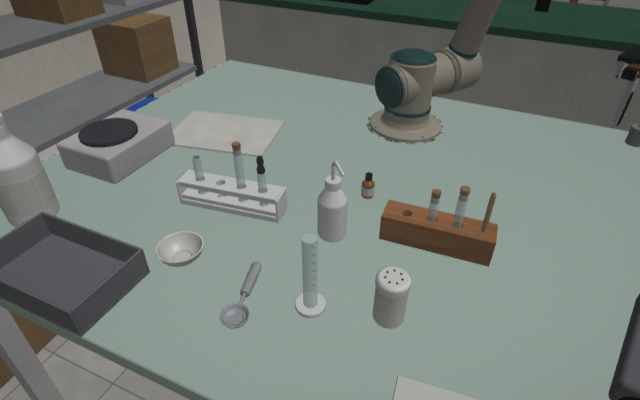

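View pics/top0.png

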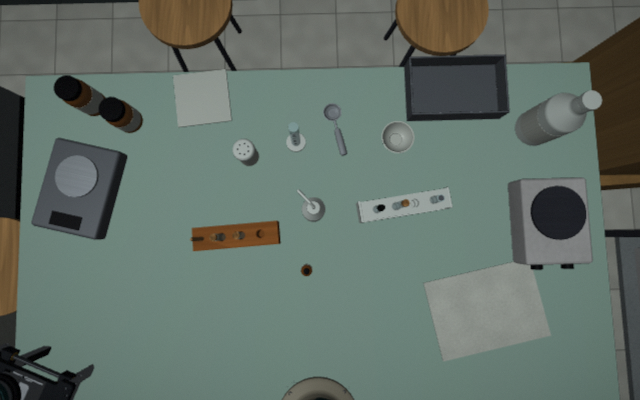

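Run:
```python
from h import *
t=cv2.imread("pics/top0.png");s=cv2.imread("pics/scene0.png")
a=cv2.resize(t[210:260,185:325],(800,286),interpolation=cv2.INTER_CUBIC) #5.714
b=cv2.resize(t[180:230,350:490],(800,286),interpolation=cv2.INTER_CUBIC)
cv2.imwrite("pics/c1.png",np.vstack([a,b]))
a=cv2.resize(s[170:270,370:510],(560,400),interpolation=cv2.INTER_CUBIC) #4
cv2.imwrite("pics/c2.png",a)
```

```text
(no output)
```

View pics/c1.png

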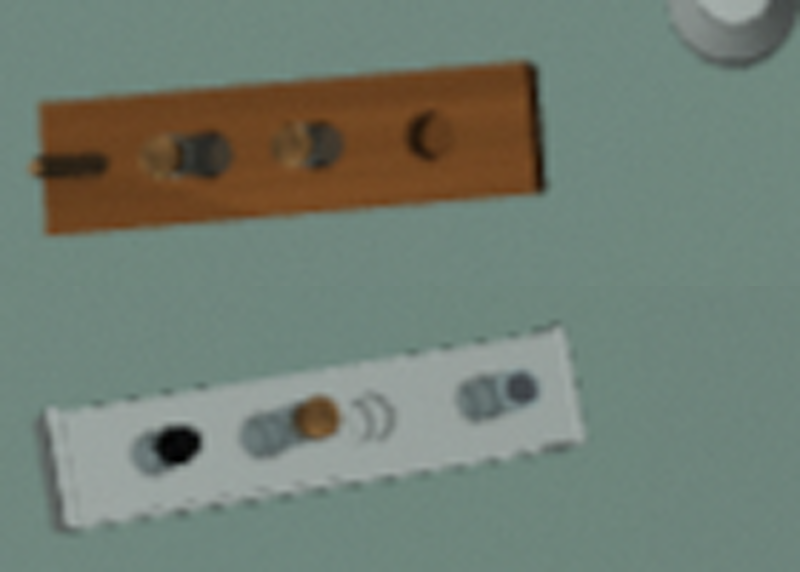

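View pics/c2.png

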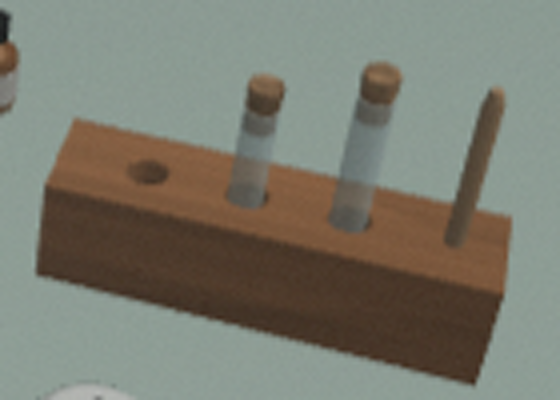

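```bash
cat > m.py <<'E'
from h import *
k=5.714
A=lambda u,v,z:w("top",u/k+185,v/k+210,z)
B=lambda u,v,z:w("top",u/k+350,(v-286)/k+180,z)
cs=[A(*q,60) for q in((40,102),(530,62),(540,190),(47,235))]
C=np.mean(cs,0); ax=((cs[0]-cs[1])+(cs[3]-cs[2]));ax/=np.linalg.norm(ax)
print("block",C,"yaw of +y axis",np.degrees(np.arctan2(ax[1],ax[0])),np.linalg.norm(cs[0]-cs[1]),np.linalg.norm(cs[0]-cs[3]))
H=[C+ax*d for d in(35,-15,-65)];print("holes",H)
print("mid",A(160,157,147),"short",A(292,142,127),"hole2",A(430,135,60),"peg",A(36,166,150))
print("long",B(318,416,167),"bulb",B(182,445,147),"open",B(521,387,115))
hs=[B(*q,60) for q in((48,408),(562,328),(580,438),(68,527))]
hc=np.mean(hs,0); hx=((hs[0]-hs[1])+(hs[3]-hs[2]));hx/=np.linalg.norm(hx)
print("holder",hc,np.degrees(np.arctan2(hx[1],hx[0])),[hc+hx*d for d in(75,25,-25,-75)])
S=lambda u,v,z:w("scene",u/4+370,v/4+170,z)
print("scene mid",S(381,71,147),"short",S(266,84,127),"hole2",S(149,172,60),"long",w("scene",237,145.5,167))
s=monitor.sense();print(s["tool_pos"],s["tool_rot"])
E
python3 m.py
```

```text
block [482.24412385 198.47580651  60.        ] yaw of +y axis 93.40531317314301 221.26085815209817 59.646778711058325
holes [array([480.16516087, 233.41400785,  60.        ]), array([483.13510799, 183.50229165,  60.        ]), array([486.10505511, 133.59057545,  60.        ])]
mid [479.68723567 234.39889756 147.        ] short [484.40299707 184.15195242 127.        ] hole2 [485.96896928 135.25557613  60.        ] peg [477.38415639 284.2889187  150.        ]
long [ 547.95590895 -216.63818434  167.        ] bulb [ 538.86137036 -164.63650308  147.        ] open [ 561.90676248 -317.09838663  115.        ]
holder [ 551.6326091  -241.10917242   60.        ] 97.82841224451656 [array([ 541.41709498, -166.808141  ,   60.        ]), array([ 548.22743772, -216.34216195,   60.        ]), array([ 555.03778047, -265.8761829 ,   60.        ]), array([ 561.84812321, -315.41020385,   60.        ])]
scene mid [480.76601838 234.90099544 147.        ] short [484.41501094 185.60237309 127.        ] hole2 [487.87397348 137.61940091  60.        ] long [ 556.59196016 -208.79943888  167.        ]
[229.94715261 526.5232033  212.72934668] [-1.79911803e+02 -8.67106289e-03  1.56404298e+02]
```

```bash
python3 -m pendant '[0,0,63,-37,-21.2,1.3,5, 0,0,63,-37,-21.2,1.3,5, 0,0,63,-37,-21.2,1.3,5, 0,0,63,-37,-21.2,1.3,5, 0,0,63,-37,-21.2,1.3,5, 0,0,63,-37,-21.2,1.3,5, 0,0,63,-37,-21.2,1.3,5, 0,0,63,-37,-21.2,1.3,5]' 15
python3 -m pendant '[0,0,0,0,0,0,5,0,0,0,0,0,0,5]'
python3 - <<'E'
from h import *
c=cam("wrist");s=monitor.sense();im=viewer.camera("wrist")
print(s["tool_pos"],s["tool_rot"],s["joint_pos"],-c[3].T@c[4])
for X in((484.4,184.2,127),(480.2,234,147),(486.1,133.8,60)): print(p("wrist",X,c))
cv2.imwrite("pics/w1.png",im)
E
```

```text
time_s: 1.1
tool_pos: [486.1, 181.7, 199.8]
tool_rot: [-180.0, 0.1, 93.1]
ft_force: [-0.2, 0.5, -0.8]
gripper_width: 0.531
time_s: 1.35
tool_pos: [483.4, 185.7, 200.4]
tool_rot: [-180.0, -0.0, 93.5]
ft_force: [0.4, 0.1, -0.2]
gripper_width: 0.532
[483.39989601 185.69098972 200.42113033] [-1.79968137e+02 -2.67885507e-02  9.35045131e+01] [1.32879678e+01 1.13543859e+01 9.42459770e+01 3.30258141e-02
 7.44264874e+01 9.77457315e+00] [479.7166919  257.36868203 372.61482815]
(np.float64(321.1236594130672), np.float64(210.04022312655417))
(np.float64(319.7343379993116), np.float64(157.00681289793135))
(np.float64(319.8918625458004), np.float64(234.68645536020856))
```

View pics/w1.png

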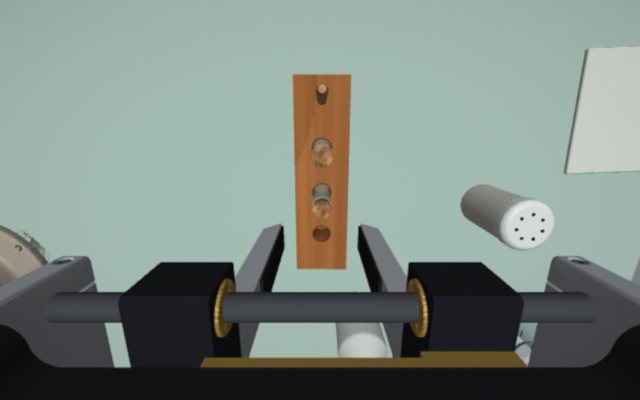

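```bash
python3 -m pendant '[0,0,0,-0.1,0.1,5,5, 0,0,0,-0.1,0.1,9,5, 0,0,0,-0.1,0.1,10.6,5, 0,0,0,-0.1,0.1,10.6,5, 0,0,0,-0.1,0.1,10.6,5]'
python3 -m pendant '[0,0,0,0,0,0,1, 0,0,0,0,0,0,1, 0,0,0,0,0,0,1, 0,0,0,0,0,0,1, 0,0,0,0,0,0,1]' 15
python3 -m pendant '[0,0,0,0,0,-2,1, 0,0,0,0,0,-4,1, 0,0,0,0,0,-6,1, 0,0,0,0,0,-6,1, 0,0,0,0,0,-6,1]'
```

```text
time_s: 2.02
tool_pos: [485.9, 184.5, 95.4]
tool_rot: [179.9, -0.0, 93.5]
ft_force: [0.3, -0.9, 0.4]
gripper_width: 0.529
time_s: 2.65
tool_pos: [485.5, 183.6, 94.6]
tool_rot: [180.0, -0.0, 93.4]
ft_force: [-0.5, -0.8, 1.7]
gripper_width: 0.189
time_s: 3.28
tool_pos: [484.9, 183.5, 153.7]
tool_rot: [-179.9, 0.0, 93.4]
ft_force: [-1.2, 0.7, -0.5]
gripper_width: 0.186
```

```bash
python3 -m pendant '[0,0,0,-2.5,0,0,1, 0,0,0,-5,0,0,1, 0,0,0,-5,0,0,1, 0,0,0,-5,0,0,1, 0,0,0,-5,0,0,1]'
python3 - <<'E'
from h import *
cv2.imwrite("pics/w2.png",viewer.camera("wrist")); s=cv2.resize(viewer.camera("scene")[130:270,370:510],(560,560),interpolation=cv2.INTER_CUBIC);cv2.imwrite("pics/s2.png",s)
m=monitor.sense();print(m["tool_pos"],m["tool_rot"])
T=m["tool_pos"]
for z in (74,186): print(p("scene",[T[0],T[1],z]))
for X in((480.2,234,147),(486.5,134.3,60)): print(p("wrist",X))
E
```

```text
time_s: 3.9
tool_pos: [488.2, 134.4, 154.1]
tool_rot: [-180.0, -0.0, 93.4]
ft_force: [-0.2, 0.4, -0.1]
gripper_width: 0.19
[488.28581878 134.36271414 154.32382373] [-1.79988134e+02 -1.60379123e-02  9.34547967e+01]
(np.float64(406.4376420984714), np.float64(207.20827427392902))
(np.float64(413.5238502720681), np.float64(159.4106527812694))
(np.float64(316.24574143605923), np.float64(77.49998163519895))
(np.float64(318.3091700217122), np.float64(202.34345547279224))
```

View pics/s2.png

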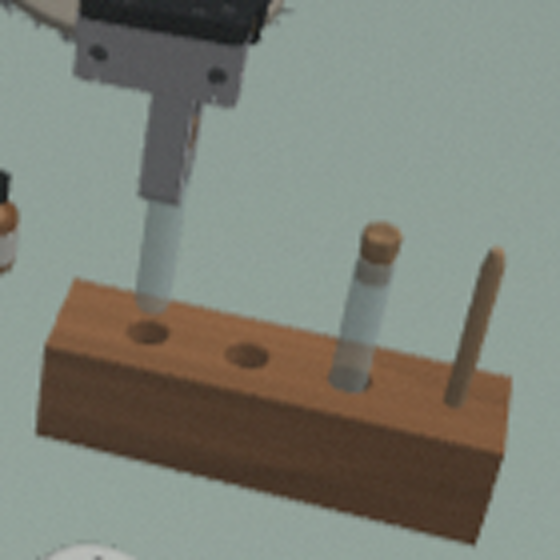

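```bash
python3 -m pendant '[0,0,0,0,-0.07,0.5,1, 0,0,0,0,-0.07,1,1, 0,0,0,0,-0.07,1.5,1, 0,0,0,0,-0.07,2,1, 0,0,0,0,-0.07,2.5,1, 0,0,0,0,-0.07,2.5,1]'
```

```text
time_s: 4.75
tool_pos: [487.4, 133.6, 129.0]
tool_rot: [-179.9, 0.0, 93.4]
ft_force: [-0.0, -0.0, 0.1]
gripper_width: 0.188
```

```bash
python3 -m pendant '[0,0,0,0,0,0.8,1, 0,0,0,0,0,1.6,1, 0,0,0,0,0,2.4,1, 0,0,0,0,0,3,1, 0,0,0,0,0,3.4,1, 0,0,0,0,0,3.4,1, 0,0,0,0,0,3.4,1]'
python3 -m pendant '[0,0,0,0,0,0.1,1, 0,0,0,0,0,0.1,1, 0,0,0,0,0,0.1,1]'
```

```text
time_s: 5.62
tool_pos: [487.9, 133.7, 95.6]
tool_rot: [180.0, -0.0, 93.4]
ft_force: [-0.8, -0.0, -0.0]
gripper_width: 0.191
time_s: 6.0
tool_pos: [487.9, 133.7, 94.7]
tool_rot: [180.0, -0.0, 93.4]
ft_force: [0.0, 0.8, 0.0]
gripper_width: 0.186
```

```bash
python3 -m pendant '[0,0,0,0,0,0.07,1, 0,0,0,0,0,0.07,1, 0,0,0,0,0,0.07,1]'
python3 -m pendant '[0,0,0,0,0,0,5, 0,0,0,0,0,0,5, 0,0,0,0,0,0,5, 0,0,0,0,0,0,5]'
python3 -m pendant '[0,0,0,0,0,-5,5, 0,0,0,0,0,-9,5, 0,0,0,5,0,-10.5,5, 0,0,0,10,0,-10.5,5, 0,0,0,10,0,-10.5,5, 0,0,0,10,0,-10.5,5]'
python3 - <<'E'
from h import *
c=cam("wrist");s=monitor.sense();im=viewer.camera("wrist")
print(s["tool_pos"],s["tool_rot"])
cv2.imwrite("pics/w3.png",im); s=cv2.resize(viewer.camera("scene")[130:270,370:510],(560,560),interpolation=cv2.INTER_CUBIC)
cv2.imwrite("pics/s3.png",s)
for X in((480,234,147),(484,184.2,60),(487,135,127)): print(p("scene",X))
E
```

```text
time_s: 6.38
tool_pos: [488.0, 133.8, 94.6]
tool_rot: [179.9, -0.0, 93.4]
ft_force: [-0.3, -0.5, 4.9]
gripper_width: 0.187
time_s: 6.88
tool_pos: [487.6, 133.7, 93.6]
tool_rot: [-180.0, -0.0, 93.4]
ft_force: [-0.4, -0.3, 0.2]
gripper_width: 0.527
time_s: 7.62
tool_pos: [481.4, 233.1, 198.4]
tool_rot: [-180.0, 0.1, 93.4]
ft_force: [-0.1, -0.5, -0.4]
gripper_width: 0.533
[481.43485471 233.08303507 198.37632006] [-1.79952715e+02  5.68593277e-02  9.34490497e+01]
(np.float64(464.82717864626585), np.float64(187.41260348247636))
(np.float64(430.5621064118408), np.float64(218.06200036648877))
(np.float64(410.15628422861107), np.float64(185.23570624762277))
```

View pics/s3.png

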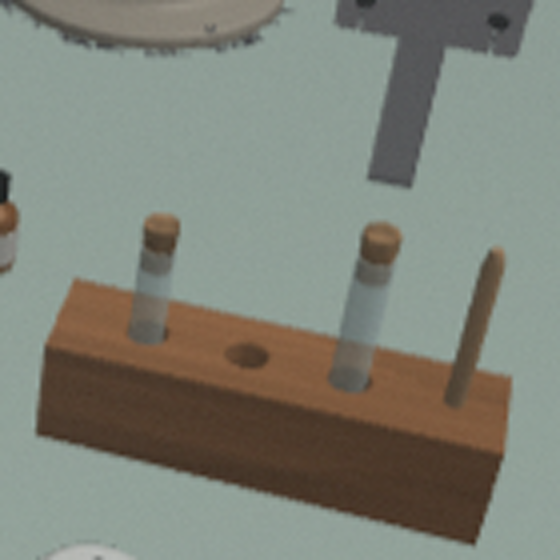

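```bash
python3 -m pendant '[0,0,0,0.1,-0.05,5,5, 0,0,0,0.1,-0.05,8,5, 0,0,0,0.1,-0.05,8.6,5, 0,0,0,0.1,-0.05,8.6,5, 0,0,0,0.1,-0.05,8.6,5]'
python3 -m pendant '[0,0,0,0,0,0,1, 0,0,0,0,0,0,1, 0,0,0,0,0,0,1, 0,0,0,0,0,0,1, 0,0,0,0,0,0,1]' 15
python3 -m pendant '[0,0,0,0,0,-2,1, 0,0,0,0,0,-4,1, 0,0,0,0,0,-6,1, 0,0,0,0,0,-6,1, 0,0,0,-2.5,0,-6,1, 0,0,0,-5,0,-6,1, 0,0,0,-5,0,-6,1, 0,0,0,-5,0,-6,1]'
python3 -m pendant '[0,0,0,0,0,0.5,1, 0,0,0,0,0,1,1, 0,0,0,0,0,1.5,1, 0,0,0,0,0,2,1, 0,0,0,0,0,2.5,1, 0,0,0,0,0,2.5,1]'
```

```text
time_s: 8.35
tool_pos: [482.4, 234.6, 114.2]
tool_rot: [179.8, -0.0, 93.4]
ft_force: [-0.4, -0.4, 0.6]
gripper_width: 0.53
time_s: 8.98
tool_pos: [481.2, 234.6, 112.9]
tool_rot: [180.0, -0.0, 93.4]
ft_force: [-0.8, -0.4, 1.5]
gripper_width: 0.187
time_s: 9.98
tool_pos: [483.9, 184.9, 172.1]
tool_rot: [-179.9, -0.0, 93.4]
ft_force: [-0.1, 1.4, -1.0]
gripper_width: 0.183
time_s: 10.72
tool_pos: [483.9, 184.5, 147.3]
tool_rot: [-179.9, 0.0, 93.4]
ft_force: [-0.3, 0.0, -0.2]
gripper_width: 0.186
```

```bash
python3 -m pendant '[0,0,0,0,0,0.8,1, 0,0,0,0,0,1.6,1, 0,0,0,0,0,2.4,1, 0,0,0,0,0,3,1, 0,0,0,0,0,3.4,1, 0,0,0,0,0,3.4,1, 0,0,0,0,0,3.5,1, 0,0,0,0,0,3.5,1]'
python3 -m pendant '[0,0,0,0,0,0.07,1, 0,0,0,0,0,0.07,1, 0,0,0,0,0,0.07,1]'
```

```text
time_s: 11.72
tool_pos: [484.3, 184.6, 112.9]
tool_rot: [180.0, -0.0, 93.4]
ft_force: [-0.3, 0.1, -0.3]
gripper_width: 0.186
time_s: 12.1
tool_pos: [484.5, 184.7, 112.8]
tool_rot: [179.9, -0.0, 93.4]
ft_force: [-1.4, -0.1, 6.4]
gripper_width: 0.186
```

```bash
python3 -m pendant '[0,0,0,0,0,0,5, 0,0,0,0,0,0,5, 0,0,0,0,0,0,5, 0,0,0,0,0,0,5, 0,0,0,0,0,-5,5, 0,0,0,0,0,-10,5, 0,0,0,0,0,-12,5, 0,0,0,0,0,-12,5]'
python3 -m pendant '[0,0,-4.4,-40.4,4,0,5, 0,0,-4.4,-40.4,4,0,5, 0,0,-4.4,-40.4,4,0,5, 0,0,-4.4,-40.4,4,0,5, 0,0,-4.4,-40.4,4,0,5, 0,0,-4.4,-40.4,4,0,5, 0,0,-4.4,-40.4,4,0,5, 0,0,-4.4,-40.4,4,0,5]'
python3 -m pendant '[0,0,0,0,0,0,5,0,0,0,0,0,0,5,0,0,0,0,0,0,5]'
python3 - <<'E'
from h import *
c=cam("wrist");s=monitor.sense();im=viewer.camera("wrist")
print(s["tool_pos"],s["tool_rot"])
for X in((548,-216.5,167),(540,-165.7,147),(555,-265.9,60)): print(p("wrist",X,c))
cv2.imwrite("pics/w4.png",im)
cv2.imwrite("pics/s4.png",cv2.resize(np.hstack([viewer.camera("scene")[120:220,170:310],viewer.camera("scene")[170:270,370:510]]),(800,286),interpolation=cv2.INTER_CUBIC))
for X in((548,-216.5,167),(540,-165.7,147),(555,-265.9,60)): print(p("scene",X))
E
```

```text
time_s: 13.1
tool_pos: [485.2, 184.8, 233.7]
tool_rot: [179.8, -0.0, 93.4]
ft_force: [-0.0, -0.3, -0.1]
gripper_width: 0.53
time_s: 14.1
tool_pos: [547.4, -218.3, 229.5]
tool_rot: [-179.8, -0.1, 97.6]
ft_force: [-0.2, 0.8, 0.7]
gripper_width: 0.531
time_s: 14.48
tool_pos: [548.1, -215.1, 232.2]
tool_rot: [180.0, -0.0, 97.9]
ft_force: [-0.4, 0.2, -1.2]
gripper_width: 0.531
[ 548.09143187 -215.10020758  232.24756302] [ 1.79985199e+02 -5.09847007e-03  9.78983140e+01]
(np.float64(319.8046198323837), np.float64(212.49104635343585))
(np.float64(318.79616496631763), np.float64(151.500403331387))
(np.float64(320.1975080090191), np.float64(225.01414776675426))
(np.float64(236.1465146987557), np.float64(142.7752140298752))
(np.float64(260.51433019986735), np.float64(154.8819632573947))
(np.float64(220.58376003344756), np.float64(182.01384742393424))
```

View pics/w4.png

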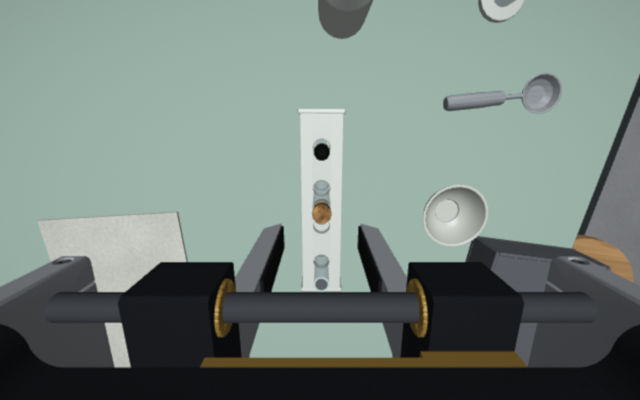

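View pics/s4.png

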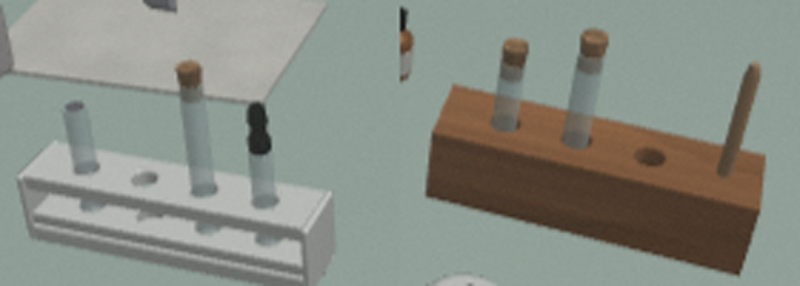

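```bash
python3 -m pendant '[0,0,0,-0.1,0.05,5,5, 0,0,0,-0.1,0.05,9,5, 0,0,0,-0.1,0.05,10.3,5, 0,0,0,-0.1,0.05,10.3,5, 0,0,0,-0.1,0.05,10.3,5]'
python3 -m pendant '[0,0,0,0,0,0,1, 0,0,0,0,0,0,1, 0,0,0,0,0,0,1, 0,0,0,0,0,0,1, 0,0,0,0,0,0,1]' 15
python3 -m pendant '[0,0,0,0,0,-1,1, 0,0,0,0,0,-3,1, 0,0,0,0,0,-6,1, 0,0,0,0,0,-10,1, 0,0,0,0,0,-15,1, 0,0,0,0,0,-19,1, 0,0,0,0,0,-19,1, 0,0,0,0,0,-19,1]'
```

```text
time_s: 15.25
tool_pos: [550.0, -217.9, 130.8]
tool_rot: [179.8, 0.1, 97.8]
ft_force: [1.0, -0.4, -0.0]
gripper_width: 0.529
time_s: 15.88
tool_pos: [548.9, -217.3, 129.3]
tool_rot: [180.0, 0.0, 97.8]
ft_force: [0.4, 0.0, 1.3]
gripper_width: 0.187
time_s: 16.88
tool_pos: [548.3, -217.0, 318.4]
tool_rot: [-179.9, -0.0, 97.8]
ft_force: [-0.3, 1.5, -0.1]
gripper_width: 0.189
```

```bash
python3 -m pendant '[0,0,0,3,0,0,1, 0,0,0.5,8,-0.1,0,1, 0,0,1.2,14,-0.15,0,1, 0,0,1.8,20,-0.2,0,1, 0,0,2.4,26,-0.3,0,1, 0,0,3,32,-0.35,0,1, 0,0,3.7,38,-0.4,0,1, 0,0,4.4,43,-0.5,0,1]'
python3 -m pendant '[0,0,0,1.8,-0.02,0,1, 0,0,0,2.6,-0.02,0,1, 0,0,0,2.6,-0.02,0,1, 0,0,0,2.6,-0.02,0,1]'
```

```text
time_s: 17.88
tool_pos: [483.8, 209.9, 317.1]
tool_rot: [-179.8, 0.0, 93.4]
ft_force: [0.7, -0.0, -0.2]
gripper_width: 0.19
time_s: 18.38
tool_pos: [484.0, 232.6, 318.9]
tool_rot: [-180.0, 0.0, 93.3]
ft_force: [0.7, 0.5, -0.6]
gripper_width: 0.188
```

```bash
python3 -m pendant '[0,0,0,0.19,-0.26,3,1, 0,0,0,0.19,-0.26,7,1, 0,0,0,0.19,-0.26,11,1, 0,0,0,0.19,-0.26,13,1, 0,0,0,0.19,-0.26,13.4,1, 0,0,0,0.19,-0.26,13.4,1, 0,0,0,0.19,-0.26,13.4,1]'
python3 - <<'E'
from h import *
m=monitor.sense();print(m["tool_pos"],m["tool_rot"])
s=cv2.resize(viewer.camera("scene")[110:260,380:520],(747,800)[:2] and (560,600),interpolation=cv2.INTER_CUBIC);cv2.imwrite("pics/s5.png",s)
for X in([*m["tool_pos"][:2],70],(481.3,234.5,60)):
    q=p("scene",X);print((q[0]-380)*4,(q[1]-110)*4)
E
```

```text
time_s: 19.25
tool_pos: [481.9, 235.8, 186.4]
tool_rot: [179.9, -0.0, 93.4]
ft_force: [-0.2, -0.8, -0.5]
gripper_width: 0.192
[481.88993263 235.78374397 186.37188218] [ 1.79856301e+02 -4.15080466e-02  9.33809786e+01]
311.53588672024557 442.1329560959249
305.32917077934167 456.52923324669246
```

View pics/s5.png

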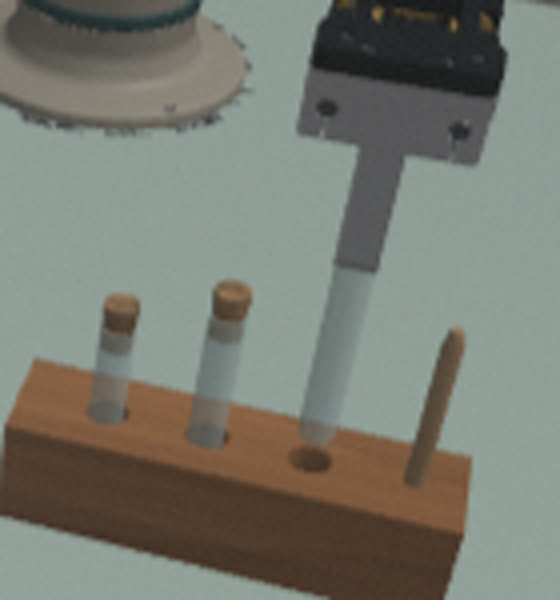

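```bash
python3 -m pendant '[0,0,0,-0.08,0,0,1, 0,0,0,-0.08,0,0,1, 0,0,0,-0.08,0,0.5,1, 0,0,0,-0.08,0,1,1, 0,0,0,-0.08,0,1.5,1, 0,0,0,-0.08,0,1.5,1]'
```

```text
time_s: 20.05
tool_pos: [480.5, 234.8, 169.4]
tool_rot: [-179.9, 0.0, 93.4]
ft_force: [-0.2, 0.1, -0.8]
gripper_width: 0.189
```

```bash
python3 -m pendant '[0,0,0,0,0.05,0.4,1, 0,0,0,0,0.05,0.8,1, 0,0,0,0,0.05,1.2,1, 0,0,0,0,0.05,1.2,1]'
```

```text
time_s: 20.55
tool_pos: [481.2, 234.9, 157.6]
tool_rot: [-180.0, 0.0, 93.4]
ft_force: [1.5, 0.3, 0.0]
gripper_width: 0.188
```

```bash
python3 -m pendant '[0,0,0,0,0,0.6,1, 0,0,0,0,0,1.2,1, 0,0,0,0,0,1.8,1, 0,0,0,0,0,2.3,1, 0,0,0,0,0,2.7,1, 0,0,0,0,0,2.7,1, 0,0,0,0,0,2.8,1, 0,0,0,0,0,2.8,1]'
python3 -m pendant '[0,0,0,0,0,0.07,1, 0,0,0,0,0,0.07,1, 0,0,0,0,0,0.07,1]'
```

```text
time_s: 21.55
tool_pos: [481.6, 235.0, 130.2]
tool_rot: [180.0, -0.0, 93.4]
ft_force: [-0.3, 0.3, -0.5]
gripper_width: 0.186
time_s: 21.92
tool_pos: [481.5, 235.0, 129.4]
tool_rot: [180.0, -0.0, 93.4]
ft_force: [1.4, 0.4, 0.0]
gripper_width: 0.186
```

```bash
python3 -m pendant '[0,0,0,0,0,0.07,1, 0,0,0,0,0,0.07,1, 0,0,0,0,0,0.07,1]'
```

```text
time_s: 22.3
tool_pos: [481.7, 235.1, 129.2]
tool_rot: [180.0, -0.0, 93.4]
ft_force: [-1.6, -0.7, 6.0]
gripper_width: 0.189
```

Floor contact at the expected height. Release, rise, check.

```bash
python3 -m pendant '[0,0,0,0,0,0,5, 0,0,0,0,0,0,5, 0,0,0,0,0,0,5, 0,0,0,0,0,0,5, 0,0,0,0,0,-5,5, 0,0,0,0,0,-10,5, 0,0,0,0,0,-15,5, 0,0,0,0,0,-15,5]'
python3 -m pendant '[0,0,0,0,-5,0,5,0,0,0,0,-10,0,5,0,0,0,0,-14,0,5,0,0,0,0,-14,0,5,0,0,0,0,-14,0,5]'
python3 - <<'E'
from h import *
s=viewer.camera("scene");t=viewer.camera("top");cv2.imwrite("pics/t6.png",t)
a=cv2.resize(s[150:270,370:510],(560,480),interpolation=cv2.INTER_CUBIC)
cv2.imwrite("pics/s6.png",a)
for X in((481.3,234.5,167),(484.4,184.5,147),(487.4,134.6,127)):
    q=p("scene",X);print((q[0]-370)*4,(q[1]-150)*4)
E
```

```text
time_s: 23.3
tool_pos: [483.7, 235.8, 283.0]
tool_rot: [179.5, -0.1, 93.4]
ft_force: [0.4, 0.1, -0.2]
gripper_width: 0.531
time_s: 23.92
tool_pos: [342.1, 226.7, 278.1]
tool_rot: [180.0, 0.0, 93.4]
ft_force: [-0.5, 0.1, 0.4]
gripper_width: 0.533
388.47965687666056 115.4360754604104
270.3655095462177 128.7319360128123
159.59529237674178 141.17262962646646
```

View pics/s6.png

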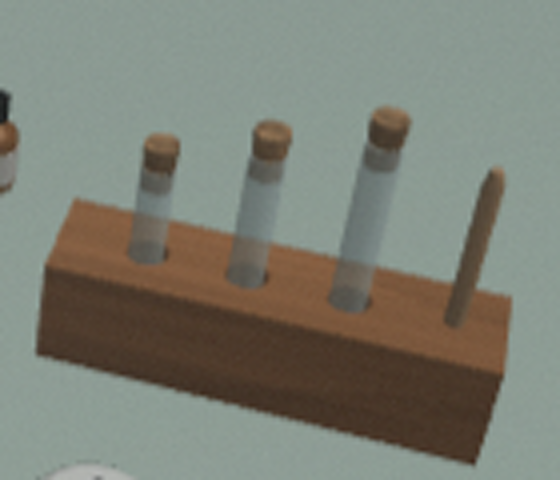

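View pics/t6.png

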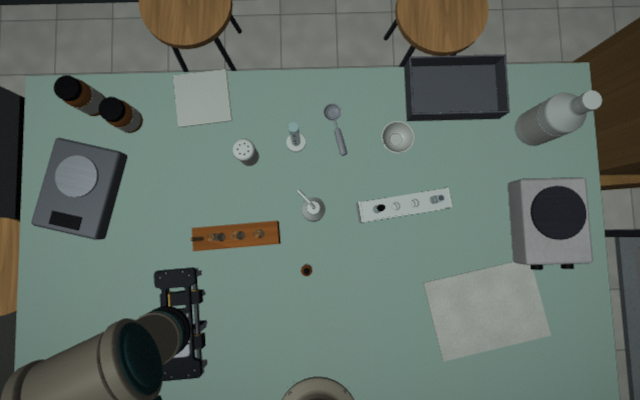

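The scene crop shows the corks at (389,115), (271,128) and (161,140). That is within 2 enlarged pixels of where fully seated tubes should be. The top view shows nothing else has moved.

```bash
python3 -c "
from workcell import job
print(job.sign_off())"
```

```text
the job is handed in; nothing more can be done
None
```

All three corked tubes are in the wooden block in order of length: the longest next to the peg, the middle one in the middle hole and the shortest farthest from the peg.

- **Moves:** I moved the short tube to the far hole and the mid tube to the middle hole. I then carried the long tube over from the white holder to the hole by the peg. None was dropped or tilted, and each was released only after a light floor contact (about 5–6 N) at the height where it should be fully down.
- **Last checks:** In the scene picture the three cork tops were within about 2 pixels, in a 4x enlarged crop, of where fully seated tubes should be. In the top picture the open tube, the bulb tube and everything else were where they started. The gripper was clear of everything, and I handed the job in at about 24 s of the 72 s allowed.
- **One disagreement:** The scene camera read points a few millimetres off from the top camera and the arm's own position in places. I therefore placed the tubes by the arm's position and the block's known 50 mm hole spacing. No check failed.

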